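# Loosen the knurled collar two turns and swing the board rest aside

### The job

The rest arm of the board stand is locked by the big knurled collar on its post. Run a fingertip round the collar's rim to unscrew it two full turns, counter-clockwise seen from above, so that its dimple is back in line with the groove on the post; only then push the rest arm clockwise seen from above, round to its stop. Do not force the arm while it is still locked, and pick nothing up: the smaller knob and everything else on the bench stay as they are.

Things in the scene. Friction and masses are not known exactly. Their poses are not given: they have to be found in the camera images.
- collar (a joint): Angle of the big knurled aluminium collar on the stand's post, rad: 0 = tight (at the start), grows as it turns counter-clockwise seen from above; one full turn is 6.283, two 12.566. It stays where it is left, turns freely past two turns, and about 1.2 N along the rim moves it.
- stand: Grey base plate of the stand, 150 x 130 x 16 mm, bolted to the bench; origin under its centre, on the collar's axis. A steel stop pin (12 mm across, top 46 mm above the bench) stands on it 62 mm from the axis, on the side to which the arm is pushed.
- collar_mid (a point): Centre of the collar, on its vertical axis, half-way up the rim. 97 mm across over its 36 upright ridges (91 mm between them; ridges 8 mm apart, 3 mm proud), 24 mm tall; turning does not raise it. The post's cap (40 mm across) stands 6 mm above the collar's top. The hub of the rest arm lies 12 mm below its underside.
- dimple (a point): The black dimple (8 mm) on the collar's top face, 32 mm from the axis. It turns with the collar; at the start it is in line with the black groove on the fixed post cap, and again after every full turn.
- rest (a joint): Angle of the rest arm about the same vertical axis, rad: grows as it is pushed clockwise seen from above; it meets its stop at 0.80. It starts between 0 and 0.2, stays where it is left; about 2 N at the pad moves it. The simulation does not hold it while the collar is tight, but pushing it then is a failure.
- rest_pad (a point): Centre, half-way up, of the round cork-topped pad at the end of the rest arm: 70 mm across, 32 mm tall (31 to 63 mm above the bench), 150 mm from the collar's axis. The arm's neck is 24 mm wide, its top 45 mm above the bench: a fingertip running round the collar at its mid height passes over it.
- small_knob (a joint): Angle of the small knurled knob of the hold-down clamp, rad, 0 at the start; to be left alone.
- small_knob_mid (a point): Centre of the small knob (51 mm across, 18 mm tall, its mid height 51 mm above the bench), on the hold-down clamp at the right of the stand.
- tape: Roll of masking tape lying flat, 100 mm across, 24 mm tall, origin under its centre; bystander.
- sanding_block: Cork sanding block, 70 x 120 x 32 mm, origin under its centre; bystander.
- resin_can: Resin can, 84 mm across, 110 mm tall, origin under its centre; bystander.
- mixing_cup: White mixing cup, 76 mm across, 85 mm tall, origin under its centre; bystander.
- brush: Brush lying flat, bystander.
- fin: Grey surfboard fin lying flat, about 135 x 150 mm, 8 mm thick, origin near the middle of its wide base edge; bystander.

How it is judged:
By the outcome, as a careful person would: the job done as asked, in the order asked, and still so for the second after the job is handed in, with the robot touching nothing.
It also fails if it takes over 72 s, if anything falls off the work surface, if the arm or the gripper's body presses on something with over 40 N, if the wrist force passes 120 N, or if a joint passes its speed limit or range.

### The arm

A 6-joint arm with a two-finger parallel gripper is mounted at the origin on the work surface. World frame = base frame: x ahead of the robot, y to its left, z up, the work surface at z = 0. Lengths are in m, angles in rad, forces in N, time in s.
With the tool pointing down it reaches from about 0.275 to 0.975 m from the base axis. Payload 8.4 kg.
Tool frame: the origin (TCP) lies at the very end of the fingers, on their centre line; the grasp point (between the pads) lies 19 mm behind it (arm.grasp_offset is the distance from the TCP to the grasp point, in m); z points along the fingers, y is the line along which they close (so a half turn about z gives the same grasp; the last joint's range is limited). The gripper opens to 92 mm and grips with 3 to 60 N. Pads are 20 mm wide; open, the fingers measure 128 mm over their backs; the gripper's body (75 mm by 189 mm) begins 69 mm behind the grasp point.
Start: joints at [-1.28, 0.353, 1.633, -0, 1.155, -0.002], TCP at [0.18, -0.598, 0.215] pointing down, gripper open.
Joint ranges: [-2.63, 2.63], [-0.92, 2.1], [0.06, 2.66], [-1.3, 4.44], [0, 2.69], [-3.02, 3.02]. Speed limits (rad/s): [2.22, 2.22, 2.79, 3.14, 3.14, 3.14].

### API

Orientations are given as a unit quaternion [w, x, y, z].
In Python, from workcell import arm gives the robot as it stands. The module is installed in compiled form; this text tells all that it offers. Calls block until the motion is done:
- arm.move_ptp(position, orientation): joint-space move of the TCP to a pose.
- arm.line_to(position, orientation=None, v=0.15, force_limit=None): straight line of the TCP; orientation=None keeps the orientation; v is the mean speed in m/s. With force_limit (N) it stops when the force on the tool has changed by that much, and returns True; else False.
- arm.goto_joints(angles): joint-space move.
- arm.gripper_open() and arm.close(newtons=None): open the fingers fully, or close them until they stop; newtons is the grip in N (None keeps the last).
- arm.sleep(seconds).
- arm.inverse_kinematics(position, orientation): joint angles nearest the present ones, or None.
- arm.sense(): the state.
- arm.get_image(name): name is "scene" or "side" or "wrist"; returns the picture (384x512x3 uint8, red, green, blue); there is no depth.
- arm.camera_info(name): a dict with "mtx" (3x3 intrinsics, pixels), "dist" ([k1, k2, p1, p2, k3] as OpenCV has them; the pictures are not rectified), "rvec" (rotation vector, rad) and "tvec" (3), from world to camera coordinates, as OpenCV has them. Camera axes: x right, y down, z forward; pixel columns grow to the right and rows downward; lengths in m; the calibration is good to about 2 mm. A picture is of the moment at which its call begins: read the wrist's pose just before it. camera_info takes no time and is no camera call; for the wrist camera it gives the pose at the moment of the call.
A pose or a line that the arm cannot do raises arm.IKError and nothing moves.
- arm.job_done(): hands the job in; it is judged then, once.
The state is a dict: "t": time; "qpos": joint angles; "qd": joint speeds; "effort": joint torques, N m; "ee_pos": TCP position; "eef_rot": TCP orientation; "contact_force": force on the tool from outside, world axes, zero at the start; "ft_torque": the same for the moment, N m; "width": finger opening in m; "grip_force": force on a finger pad.
Only numpy, scipy, OpenCV 4.12 (cv2) and the standard library are available. Lean on these libraries where they do the work, as an engineer would, in place of code of your own. Each camera call takes 0.05 s, during which the arm holds its last target. There are 200 camera calls.

## Working session

There is one attempt and no reset: what is moved stays moved. The work goes in short steps, each a Python script; the robot and the scene stay as the last script left them, time stands still between calls to the robot, and variables do not carry over. Pictures are saved under pics/ and viewed, at most 10 in all, crops included, and the job is handed in when it is done.

```bash
mkdir -p pics
cat > h.py <<'E'
import numpy as np, cv2
from workcell import arm
def ray(ci,px):
    R=cv2.Rodrigues(np.array(ci["rvec"],float))[0];t=np.array(ci["tvec"],float).ravel()
    u=cv2.undistortPoints(np.array([[px]],float),np.array(ci["mtx"],float),np.array(ci["dist"],float)).ravel()
    return -R.T@t, R.T@np.array([u[0],u[1],1.])
def onz(ci,px,z):
    o,d=ray(ci,px); return o+d*(z-o[2])/d[2]
def tri(a,pa,b,pb):
    o1,d1=ray(a,pa);o2,d2=ray(b,pb);d1/=np.linalg.norm(d1);d2/=np.linalg.norm(d2)
    s=np.linalg.lstsq(np.c_[d1,-d2],o2-o1,rcond=None)[0]
    return (o1+s[0]*d1+o2+s[1]*d2)/2, np.linalg.norm(o1+s[0]*d1-o2-s[1]*d2)
def save(im,n): cv2.imwrite("pics/"+n,cv2.cvtColor(im,cv2.COLOR_RGB2BGR))
E
python3 - <<'E'
from h import *
a=arm.get_image("scene");b=arm.get_image("side")
save(a,"a0.png");save(b,"b0.png")
s=arm.sense();print(s["t"],s["ee_pos"],s["eef_rot"],s["width"])
for n in("scene","side"):
    ci=arm.camera_info(n);print(n,ray(ci,(256,192)))
E
```

```text
0.1 [ 0.18027399 -0.59797757  0.21393578] [-6.25337763e-04  9.89302537e-01  1.45876972e-01 -8.80474716e-05] 0.09175138755479854
scene (array([1.32227705, 0.5410401 , 1.24743838]), array([-0.52519708, -0.38511884, -0.75900178]))
side (array([0.38387698, 1.23244758, 0.92900124]), array([ 0.08044717, -0.83266552, -0.54799798]))
```

View pics/a0.png

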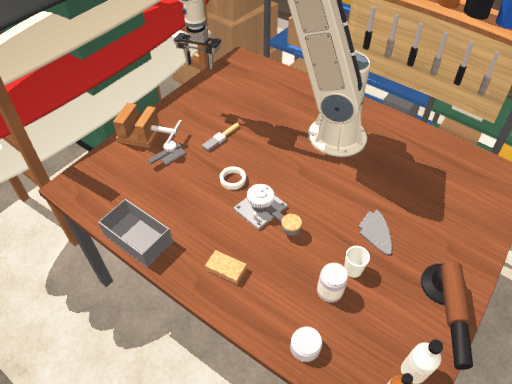

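View pics/b0.png

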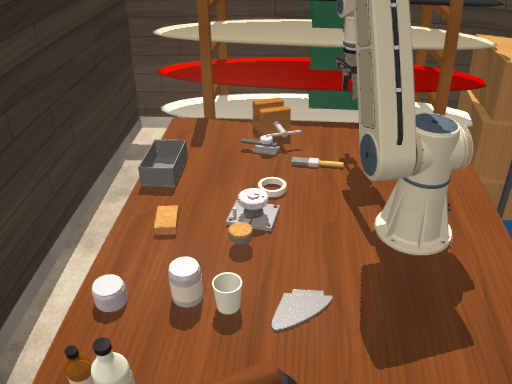

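The scene shows the collar at about (260,194), the pad at (291,222), the tape at (233,178) and the clamp near (172,148). In the side view the collar is at (253,199), the pad at (241,231), the tape at (272,187) and the clamp at (267,143).

Run:
```python
from h import *
np.set_printoptions(precision=4,suppress=True)
A=arm.camera_info("scene");B=arm.camera_info("side")
for n,p,q in(("collar",(260,192),(253,197)),("pad",(291,220),(241,229)),("tape",(233,178),(272,187)),("knob",(171,146),(267,141)),("cup",(357,262),(228,292))): print(n,*tri(A,p,B,q))
W=arm.camera_info("wrist");s=arm.sense()
o,d=ray(W,(256,192));print("wrist cam",o-s["ee_pos"],d,W["mtx"][0][0])
c=tri(A,(260,192),B,(253,197))[0]
# wrist above the collar, same tool orientation kind: x-axis of tool along world x
q=[0,1,0,0]
off=(o-s["ee_pos"])
import math
for yaw in (0,math.pi/2,-math.pi/2,math.pi/4,-math.pi/4):
    qq=[0,math.cos(yaw/2),math.sin(yaw/2),0]
    print(yaw,arm.inverse_kinematics([c[0],c[1],0.3],qq))
a=cv2.imread("pics/a0.png");b=cv2.imread("pics/b0.png")
f=lambda im,x,y:cv2.resize(im[y:y+90,x:x+120],(480,360),interpolation=cv2.INTER_CUBIC)
cv2.imwrite("pics/crop.png",np.vstack([f(a,200,150),f(b,190,150)])[:600] if 0 else cv2.resize(np.hstack([f(a,200,150),f(b,190,150)]),(800,300)))
```

```text
collar [ 0.5126 -0.0348  0.081 ] 0.011286675787370382
pad [0.5357 0.1125 0.0622] 0.006679034146130742
tape [ 0.4644 -0.1979  0.0126] 0.002159711888879226
knob [ 0.5015 -0.4863  0.0472] 0.005427555829999773
cup [0.5418 0.3712 0.0547] 0.0012477788172593856
wrist cam [0.079  0.0234 0.1706] [-0.2717 -0.088  -0.9584] 337.1514007634191
0 [-0.0707  0.102   1.7639 -0.      1.2757  1.5001]
1.5707963267948966 [-0.0707  0.102   1.7639 -0.      1.2757 -0.0707]
-1.5707963267948966 None
0.7853981633974483 [-0.0707  0.102   1.7639 -0.      1.2757  0.7147]
-0.7853981633974483 [-0.0707  0.102   1.7639 -0.      1.2757  2.2855]
```

View pics/crop.png

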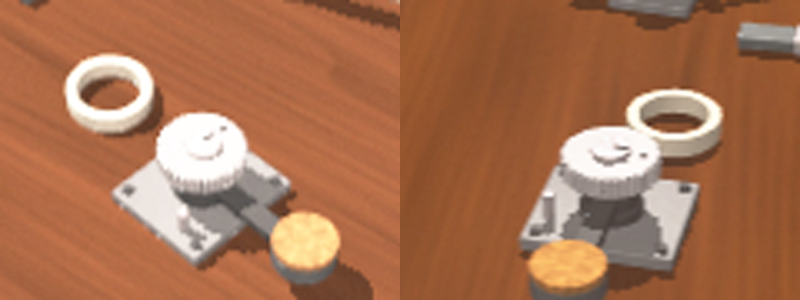

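The crop shows the white collar with its black dimple in line with the groove, and the pin on the +x side of the arm. The pad lies on the +y side. Next I'll close the fingers and measure from close up at two wrist poses.

Run:
```python
from h import *
import pickle
arm.close(20)
out=[]
for i,dy in enumerate((-0.02,0.09)):
    arm.move_ptp([0.405,-0.035+dy,0.22],[0,1,0,0])
    ci=arm.camera_info("wrist");im=arm.get_image("wrist");save(im,f"w{i}.png");out.append(ci)
pickle.dump(out,open("w.pkl","wb"))
s=arm.sense();print(s["t"],s["ee_pos"],s["contact_force"],s["width"])
a=cv2.imread("pics/w0.png");b=cv2.imread("pics/w1.png")
cv2.imwrite("pics/w01.png",cv2.resize(np.hstack([a,b]),(800,300)))
```

```text
4.175 [0.40506928 0.05460683 0.21991037] [-0.58277381 -1.57030563  0.69230685] 0.00029746148259805977
```

View pics/w0.png

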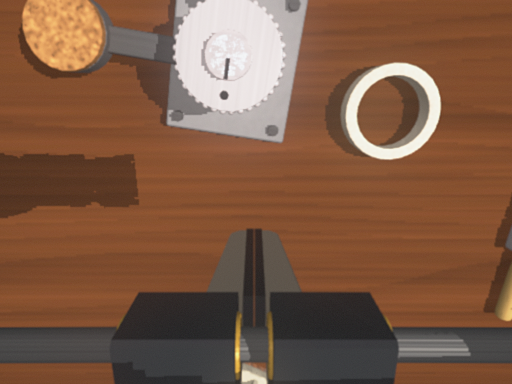

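View pics/w1.png

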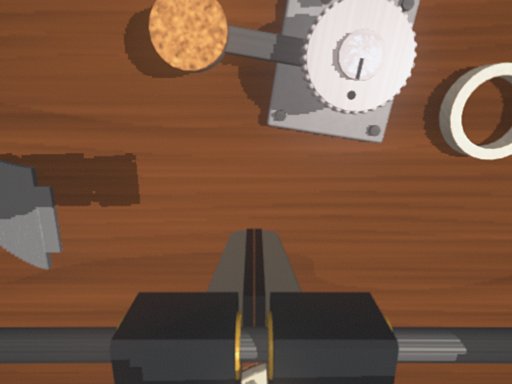

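Wrist view 0 shows the collar at (230,55), the cap at (227,53), the dimple at (224,95), the pad at (64,34) and the tape at (391,110). View 1 shows the collar at (360,55), the dimple at (351,95) and the pad at (188,30). The groove is in line with the dimple, on the robot's side.

```bash
cat >> h.py <<'E'
def blob(m,near):
    n,l,st,c=cv2.connectedComponentsWithStats(m.astype(np.uint8))
    k=[i for i in range(1,n) if st[i,4]>15]
    return l==min(k,key=lambda i:np.hypot(*(c[i]-near)))
def hull(m):
    c=max(cv2.findContours(m.astype(np.uint8),0,1)[0],key=cv2.contourArea); return cv2.convexHull(c)
def dimple(im,near,r=9):
    g=im.max(2)<110; b=blob(g,near); ys,xs=np.nonzero(b); return xs.mean(),ys.mean(),b.sum()
E
python3 - <<'E'
from h import *
import pickle
np.set_printoptions(precision=4,suppress=True)
W=pickle.load(open("w.pkl","rb"));P=[]
for i,(c0,p0,d0,t0) in enumerate([((250,60),(64,34),(224,95),(391,110)),((385,60),(188,30),(351,95),(485,110))]):
    im=cv2.cvtColor(cv2.imread(f"pics/w{i}.png"),cv2.COLOR_BGR2RGB);h=cv2.cvtColor(im,cv2.COLOR_RGB2HSV)
    print(im[60,c0[0]+10],im[115,int(d0[0])-45], im[p0[1],p0[0]])
    col=(h[...,1]<40)&(h[...,2]>195); m=blob(col,c0); hh=hull(m)
    ce,rr=cv2.minEnclosingCircle(hh);el=cv2.fitEllipse(hh)
    cork=(h[...,0]<22)&(h[...,1]>90)&(h[...,2]>170); mp=blob(cv2.morphologyEx(cork.astype(np.uint8),3,np.ones((5,5))),p0)
    ep=cv2.fitEllipse(hull(mp))
    d=dimple(im,d0); print(i,el,ep,d); P.append((el[0],ep[0],d[:2]))
for k,n in enumerate(("collar","pad","dimple")):
    p,e=tri(W[0],P[0][k],W[1],P[1][k]); z=(0.081,0.063,0.081)[k]
    print(n,p,e,onz(W[0],P[0][k],z),onz(W[1],P[1][k],z))
E
```

```text
[239 232 232] [115 108 107] [233 170 102]
0 ((229.5723876953125, 52.88016128540039), (112.53482055664062, 120.66290283203125), 170.8633575439453) ((61.87843704223633, 27.159751892089844), (75.5711898803711, 90.4718246459961), 146.87156677246094) (np.float64(223.5897435897436), np.float64(95.0), np.int64(39))
[242 237 236] [180 173 172] [225 159  96]
1 ((360.0767822265625, 52.678436279296875), (109.23302459716797, 122.94629669189453), 26.069704055786133) ((187.77392578125, 26.63127326965332), (77.63933563232422, 87.53019714355469), 165.30303955078125) (np.float64(351.05263157894734), np.float64(94.84210526315789), np.int64(38))
collar [ 0.5191 -0.035   0.0814] 2.6985543499399844e-06 [ 0.5192 -0.0349  0.081 ] [ 0.5192 -0.0351  0.081 ]
pad [0.5419 0.1136 0.0626] 0.00031727165666737845 [0.5417 0.1134 0.063 ] [0.542  0.1136 0.063 ]
dimple [ 0.4848 -0.0293  0.085 ] 9.503179725842844e-06 [ 0.4847 -0.0289  0.081 ] [ 0.4848 -0.0304  0.081 ]
```

```bash
cat >> h.py <<'E'
Z=0.061; AX=0.010; BY=0.010; R=0.0485
def tool(C,th,off):
    """tool centre with the finger's nearest corner on the rim at angle th, radial offset off"""
    u=np.array([np.cos(th),np.sin(th)])
    return np.r_[C+(R+off)*u+np.sign(np.round(u,6))*[AX,BY],Z]
def refine(th_prev=None):pass
E
python3 - <<'E'
from h import *
import pickle
np.set_printoptions(precision=4,suppress=True)
W=pickle.load(open("w.pkl","rb"));C=[]
for i,c0 in enumerate([(250,60),(385,60)]):
    im=cv2.cvtColor(cv2.imread(f"pics/w{i}.png"),cv2.COLOR_BGR2RGB);h=cv2.cvtColor(im,cv2.COLOR_RGB2HSV)
    m=cv2.morphologyEx(((h[...,1]<40)&(h[...,2]>195)).astype(np.uint8),2,np.ones((3,3)));hh=hull(blob(m,c0)).reshape(-1,2);hh=hh[hh[:,1]>2]
    p=np.array([onz(W[i],q,0.081)[:2] for q in hh]);s=np.linalg.lstsq(np.c_[2*p,np.ones(len(p))],(p**2).sum(1),rcond=None)[0]
    print(len(p),s[:2],np.sqrt(s[2]+s[:2]@s[:2])); C.append(s[:2])
C=np.mean(C,0);np.save("C.npy",C)
th=np.radians(-135)
p=tool(C,th,0.02); arm.move_ptp([p[0],p[1],0.16],[0,1,0,0]); arm.line_to(p,v=0.1)
f0=np.array(arm.sense()["contact_force"])
hit=arm.line_to(tool(C,th,-0.008),v=0.02,force_limit=5)
s=arm.sense();e=np.array(s["ee_pos"]);off=(e-tool(C,th,0))[:2]@[np.cos(th),np.sin(th)]
print(hit,s["t"],e,f0,s["contact_force"],"off",off); np.save("f0.npy",f0)
save(arm.get_image("scene"),"a1.png")
a=cv2.imread("pics/a1.png")[150:240,200:320];b=cv2.imread("pics/a0.png")[150:240,200:320]
cv2.imwrite("pics/a1c.png",cv2.resize(np.hstack([b,a]),(800,300),interpolation=2))
E
```

```text
30 [ 0.517 -0.035] 0.047913610795885915
31 [ 0.5171 -0.0354] 0.04713779946395516
True 6.9583 [ 0.4711 -0.0807  0.0607] [0.3566 0.0103 0.1551] [-1.2481 -4.1306  3.0424] off 0.0019968727968174955
```

View pics/a1c.png

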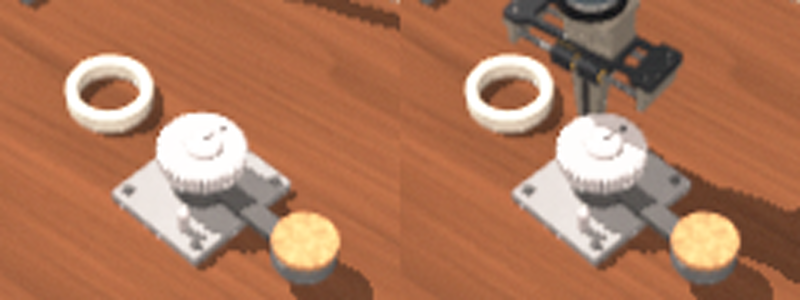

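The finger touches the rim on the near (-x,-y) side, and the dimple still lines up with the groove. Now I'll drive with force feedback and track the dimple through both fixed cameras.

```bash
cat >> h.py <<'E'
C=np.load("C.npy")
def look(names=("scene","side")):
    """dimple bearing (deg) from dark pixels cast on the collar's top plane"""
    r={}
    for n in names:
        ci=arm.camera_info(n);g=arm.get_image(n).astype(int).max(2)
        c=cv2.projectPoints(np.array([[C[0],C[1],.081]]),np.array(ci["rvec"],float),np.array(ci["tvec"],float),np.array(ci["mtx"],float),np.array(ci["dist"],float))[0].ravel()
        k=45 if n!="wrist" else 150; x0,y0=np.round(c).astype(int)
        P=[];w=[]
        for y in range(max(0,y0-k),min(384,y0+k)):
            for x in range(max(0,x0-k),min(512,x0+k)):
                if g[y,x]<120:
                    p=onz(ci,(x,y),.081)[:2]-C
                    if .026<np.hypot(*p)<.038: P.append(p);w.append(130-g[y,x])
        if P:
            P=np.array(P);w=np.array(w,float);m=(P*w[:,None]).sum(0)/w.sum()
            r[n]=(round(np.degrees(np.arctan2(m[1],m[0]))%360,1),round(np.hypot(*m)*1e3,1),len(P))
        else: r[n]=None
    return r
def run(a0,a1,off,target=6.,v=0.06,step=8,gain=1.5e-4,verbose=True):
    """follow the rim from a0 to a1 (deg, rising), radial force held near target"""
    f0=np.load("f0.npy");log=[]
    prev=None
    n=int(round((a1-a0)/step))
    for k in range(n+1):
        th=np.radians(a0+(a1-a0)*k/n+1e-3);u=np.array([np.cos(th),np.sin(th)])
        sg=np.sign(u)
        tgt=[tool(C,th,off)]
        if prev is not None and (sg!=prev).any():   # flat: slide in pieces
            s=arm.sense()["ee_pos"];tgt=[np.r_[s[:2]+(tgt[0][:2]-s[:2])*q,Z] for q in(.34,.67,1.)]
        prev=sg
        for p in tgt:
            arm.line_to(p,v=v)
            f=(np.array(arm.sense()["contact_force"])-f0)[:2];fn=f@u;ft=f@[-u[1],u[0]]
            off+=np.clip((fn-target)*gain,-.001,.001)
            log.append((round(np.degrees(th)),round(fn,1),round(ft,1),round(off*1e3,1)))
            if np.hypot(*f)>40: print("FORCE",log[-1]);return off
    if verbose: print(*log)
    return off
E
python3 - <<'E'
from h import *
print(look())
off=run(-135,-60,0.0018)
print(arm.sense()["t"],off,look())
E
```

```text
{'scene': None, 'side': (np.float64(178.8), np.float64(31.5), 2)}
(-135, np.float64(4.9), np.float64(0.9), np.float64(1.6)) (-127, np.float64(1.1), np.float64(-0.8), np.float64(0.9)) (-118, np.float64(2.5), np.float64(0.8), np.float64(0.4)) (-110, np.float64(7.3), np.float64(-0.3), np.float64(0.6)) (-102, np.float64(8.2), np.float64(-0.4), np.float64(0.9)) (-93, np.float64(10.2), np.float64(-0.1), np.float64(1.5)) (-85, np.float64(7.7), np.float64(-0.2), np.float64(1.8)) (-85, np.float64(8.8), np.float64(1.0), np.float64(2.2)) (-85, np.float64(4.2), np.float64(2.0), np.float64(1.9)) (-77, np.float64(0.8), np.float64(0.1), np.float64(1.2)) (-68, np.float64(2.6), np.float64(0.4), np.float64(0.6)) (-60, np.float64(0.8), np.float64(0.3), np.float64(-0.1))
10.425 -0.00014717042548888215 {'scene': (np.float64(228.4), np.float64(29.9), 33), 'side': None}
```

Run:
```python
from h import *
for n in("scene","side","wrist"): save(arm.get_image(n),f"{n}2.png")
a=cv2.imread("pics/scene2.png")[160:220,220:300];b=cv2.imread("pics/side2.png")[170:230,213:293];w=cv2.imread("pics/wrist2.png")
f=lambda x:cv2.resize(x,(400,300),interpolation=2)
cv2.imwrite("pics/c2.png",np.vstack([np.hstack([f(a),f(b)]),np.hstack([f(w),f(w)*0])]))
```

```text
(no output)
```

View pics/c2.png

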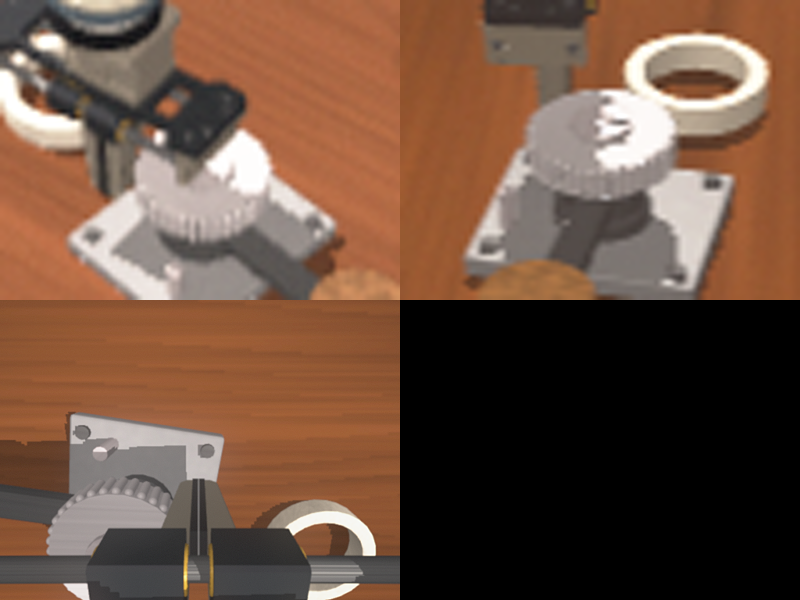

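The scene and side crops show the finger on the -y rim at the left of the collar. The dimple has probably gone to the back, at (605,103) in the side crop, but shadow makes that unsure. I'll run on and then step off to measure.

```bash
cat >> h.py <<'E'
def leave(th_deg,off):
    th=np.radians(th_deg+1e-3)
    arm.line_to(tool(C,th,max(off,0)+.015),v=.1)
    p=tool(C,th,max(off,0)+.03);p[2]=.15;arm.line_to(p,v=.25)
def wlook(name):
    arm.move_ptp([0.38,C[1],0.22],[0,1,0,0]);arm.sleep(.2)
    r=look(("wrist",));save(arm.get_image("wrist"),name);return r
E
python3 - <<'E'
from h import *
off=run(-60,130,-0.0001,target=8,gain=2e-4)
leave(130,off)
print(arm.sense()["t"],off); print(wlook("w3.png"),arm.sense()["t"])
E
```

```text
(-60, np.float64(1.9), np.float64(-1.2), np.float64(-1.1)) (-52, np.float64(2.3), np.float64(-0.4), np.float64(-2.1)) (-44, np.float64(0.8), np.float64(-0.2), np.float64(-3.1)) (-36, np.float64(2.5), np.float64(1.2), np.float64(-4.1)) (-28, np.float64(6.7), np.float64(0.5), np.float64(-4.4)) (-20, np.float64(5.9), np.float64(1.5), np.float64(-4.8)) (-12, np.float64(7.5), np.float64(0.5), np.float64(-4.9)) (-5, np.float64(8.5), np.float64(0.4), np.float64(-4.8)) (3, np.float64(5.7), np.float64(0.3), np.float64(-5.3)) (3, np.float64(7.5), np.float64(1.9), np.float64(-5.3)) (3, np.float64(7.7), np.float64(2.4), np.float64(-5.4)) (11, np.float64(10.4), np.float64(1.2), np.float64(-4.9)) (19, np.float64(9.0), np.float64(1.1), np.float64(-4.7)) (27, np.float64(9.3), np.float64(-0.4), np.float64(-4.5)) (35, np.float64(9.3), np.float64(0.3), np.float64(-4.2)) (43, np.float64(10.1), np.float64(0.7), np.float64(-3.8)) (51, np.float64(11.4), np.float64(-0.2), np.float64(-3.1)) (59, np.float64(11.6), np.float64(-0.2), np.float64(-2.4)) (67, np.float64(13.1), np.float64(-0.9), np.float64(-1.4)) (75, np.float64(14.3), np.float64(-1.4), np.float64(-0.4)) (83, np.float64(15.6), np.float64(-2.6), np.float64(0.6)) (90, np.float64(15.6), np.float64(-1.4), np.float64(1.6)) (90, np.float64(21.3), np.float64(2.2), np.float64(2.6)) (90, np.float64(21.6), np.float64(3.2), np.float64(3.6)) (98, np.float64(5.6), np.float64(1.6), np.float64(3.1)) (106, np.float64(4.4), np.float64(1.4), np.float64(2.4)) (114, np.float64(4.4), np.float64(1.8), np.float64(1.7)) (122, np.float64(4.9), np.float64(1.7), np.float64(1.1)) (130, np.float64(5.7), np.float64(1.8), np.float64(0.6))
19.175 0.000624373495479033
{'wrist': (np.float64(137.1), np.float64(33.0), 51)} 20.0417
```

View pics/w3.png

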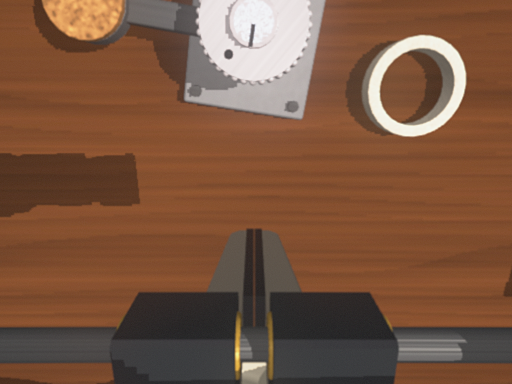

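The dimple is at (228,54), bearing 137°, so the collar has turned about 327° from its 170° start with little slip. The contact log corrects the path geometry for the second stroke.

```bash
cat >> h.py <<'E'
AX,BY=.008,.013
def tool(C_,th,off):
    u=np.array([np.cos(th),np.sin(th)])
    return np.r_[C+[-.003,0]+(R+off)*u+np.sign(np.round(u,6))*[AX,BY],Z]
def enter(deg,force=6):
    th=np.radians(deg+1e-3);p=tool(C,th,.02)
    arm.move_ptp([p[0],p[1],.15],[0,1,0,0]);arm.line_to(p,v=.2)
    arm.sleep(.1);np.save("f0.npy",arm.sense()["contact_force"])
    arm.line_to(tool(C,th,.006),v=.1,force_limit=5)
    hit=arm.line_to(tool(C,th,-.008),v=.03,force_limit=force)
    return (np.array(arm.sense()["ee_pos"])-tool(C,th,0))[:2]@[np.cos(th),np.sin(th)]-.0003
E
python3 - <<'E'
from h import *
off=enter(-135);print(off,arm.sense()["t"])
off=run(-135,120,off,target=7,gain=1.5e-4,v=.07,step=9)
leave(120,off)
print(arm.sense()["t"],off); print(wlook("w4.png"),arm.sense()["t"])
E
```

```text
-0.0031298265729762503 21.9583
(-135, np.float64(2.1), np.float64(-1.3), np.float64(-3.9)) (-126, np.float64(8.5), np.float64(0.9), np.float64(-3.6)) (-117, np.float64(8.4), np.float64(0.4), np.float64(-3.4)) (-108, np.float64(10.8), np.float64(0.4), np.float64(-2.9)) (-99, np.float64(10.6), np.float64(-0.0), np.float64(-2.3)) (-89, np.float64(9.8), np.float64(0.3), np.float64(-1.9)) (-89, np.float64(11.9), np.float64(0.1), np.float64(-1.2)) (-89, np.float64(10.6), np.float64(1.3), np.float64(-0.6)) (-80, np.float64(5.2), np.float64(-0.4), np.float64(-0.9)) (-71, np.float64(7.1), np.float64(0.9), np.float64(-0.9)) (-62, np.float64(7.4), np.float64(0.5), np.float64(-0.8)) (-53, np.float64(7.6), np.float64(0.5), np.float64(-0.7)) (-44, np.float64(6.7), np.float64(0.1), np.float64(-0.8)) (-35, np.float64(7.1), np.float64(0.7), np.float64(-0.7)) (-26, np.float64(7.4), np.float64(0.7), np.float64(-0.7)) (-17, np.float64(7.6), np.float64(1.1), np.float64(-0.6)) (-7, np.float64(8.0), np.float64(1.0), np.float64(-0.4)) (2, np.float64(5.4), np.float64(0.6), np.float64(-0.7)) (2, np.float64(9.
[... 333 characters left out ...]
t64(5.5), np.float64(2.3), np.float64(-1.0)) (56, np.float64(7.3), np.float64(1.3), np.float64(-0.9)) (65, np.float64(8.8), np.float64(1.7), np.float64(-0.7)) (74, np.float64(8.7), np.float64(1.2), np.float64(-0.4)) (84, np.float64(9.9), np.float64(0.8), np.float64(0.0)) (93, np.float64(7.2), np.float64(0.9), np.float64(0.1)) (93, np.float64(9.7), np.float64(1.0), np.float64(0.5)) (93, np.float64(7.5), np.float64(1.8), np.float64(0.5)) (102, np.float64(5.0), np.float64(1.6), np.float64(0.2)) (111, np.float64(5.6), np.float64(1.3), np.float64(0.0)) (120, np.float64(2.9), np.float64(0.6), np.float64(-0.6))
31.9417 -0.0005866316769256254
{'wrist': (np.float64(95.1), np.float64(33.4), 55)} 32.85
```

The dimple bearing is now 95°, so the total is about 645° with about 75° to go. The last stroke uses one corner arc, which turns the collar 1:1.

Run:
```python
from h import *
off=enter(-175);print(off,arm.sense()["t"])
off=run(-175,-102,off,target=6,v=.06,step=9)
leave(-102,off)
print(arm.sense()["t"],off); print(wlook("w5.png"),arm.sense()["t"])
im=cv2.imread("pics/w5.png")[0:110,180:330];cv2.imwrite("pics/w5c.png",cv2.resize(im,(750,550),interpolation=2))
```

```text
-0.000235552970430872 34.6417
(-175, np.float64(1.5), np.float64(-1.0), np.float64(-0.9)) (-166, np.float64(2.6), np.float64(-0.2), np.float64(-1.4)) (-157, np.float64(5.7), np.float64(0.2), np.float64(-1.5)) (-148, np.float64(4.0), np.float64(-0.1), np.float64(-1.8)) (-138, np.float64(3.3), np.float64(-1.3), np.float64(-2.2)) (-129, np.float64(2.1), np.float64(0.8), np.float64(-2.8)) (-120, np.float64(5.4), np.float64(-0.4), np.float64(-2.9)) (-111, np.float64(7.9), np.float64(-0.2), np.float64(-2.6)) (-102, np.float64(8.4), np.float64(-0.4), np.float64(-2.2))
37.925 -0.0022058227003075854
{'wrist': (np.float64(161.6), np.float64(32.7), 49)} 38.9
```

View pics/w5c.png

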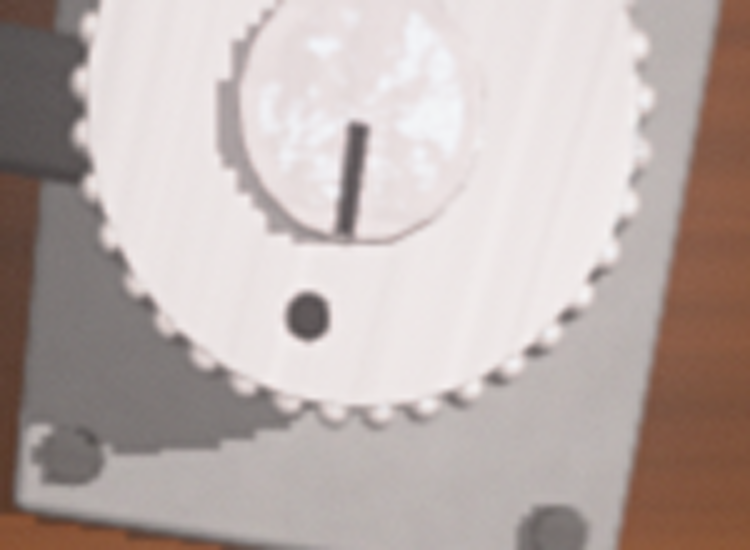

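The crop shows the dimple at (308,316), about 10° short of the groove line, which runs from (358,125) to (345,235). I'll measure the groove's bearing and then nudge the collar.

Run:
```python
from h import *
ci=arm.camera_info("wrist")
g=cv2.imread("pics/w5.png").max(2)
P=np.array([onz(ci,(x,y),.087)[:2]-C for y in range(15,52) for x in range(238,262) if g[y,x]<120])
r=np.hypot(*P.T);P=P[(r<.0215)];m=P.mean(0)
d=np.linalg.svd(P-m)[2][0];d*=np.sign(d@m)
A=np.degrees(np.arctan2(d[1],d[0]))%360
print("groove dir",A,"bearing of mean",np.degrees(np.arctan2(m[1],m[0]))%360,len(P),m)
import pickle
W=pickle.load(open("w.pkl","rb"))
for i,q in enumerate(((223.59,95.),(351.05,94.84))):
    p=onz(W[i],q,.081)[:2]-C;print("start dimple",np.degrees(np.arctan2(p[1],p[0]))%360)
off=enter(-145,5)
off=run(-145,-134,off-.0003,target=6,v=.03,step=3.7)
leave(-134,off); print(wlook("w6.png"),arm.sense()["t"])
```

```text
groove dir 171.31678969595126 bearing of mean 165.254966564622 49 [-0.01030859  0.00271307]
start dimple 169.01054973180933
start dimple 171.51764990207926
(-145, np.float64(4.7), np.float64(-2.3), np.float64(-1.4)) (-141, np.float64(-0.3), np.float64(-0.6), np.float64(-2.4)) (-138, np.float64(2.7), np.float64(-0.5), np.float64(-2.9)) (-134, np.float64(4.3), np.float64(-1.3), np.float64(-3.1))
{'wrist': (np.float64(168.9), np.float64(32.5), 49)} 43.4583
```

Run:
```python
from h import *
import pickle
def chk(ci,f,x0,x1):
    g=cv2.imread(f).max(2)
    px=np.array([(x,y,g[y,x]) for y in range(0,115) for x in range(x0,x1) if g[y,x]<120])
    Q=np.array([onz(ci,(x,y),.084)[:2]-C for x,y,_ in px]);r=np.hypot(*Q.T)
    G=Q[r<.0215];D=Q[(r>.027)&(r<.038)].mean(0);m=G.mean(0);d=np.linalg.svd(G-m)[2][0];d*=np.sign(d@m)
    v=D-m;ang=np.degrees(np.arctan2(v[1],v[0])-np.arctan2(d[1],d[0]))
    print(f,"groove",np.degrees(np.arctan2(d[1],d[0]))%360,"perp mm",1e3*(d[0]*v[1]-d[1]*v[0]),len(G))
W=pickle.load(open("w.pkl","rb"))
chk(W[0],"pics/w0.png",180,280);chk(W[1],"pics/w1.png",310,410)
chk(arm.camera_info("wrist"),"pics/w6.png",200,300)
A=arm.camera_info("scene");B=arm.camera_info("side");print(tri(A,(226,266),B,(166,220)))
```

```text
pics/w0.png groove 171.0030300619763 perp mm 0.7780143686199731 43
pics/w1.png groove 170.88633177735124 perp mm -1.6912151505825137 41
pics/w6.png groove 171.52272667944737 perp mm -0.1645449122010625 49
(array([0.78913875, 0.03046621, 0.01920408]), np.float64(0.006351101517292106))
```

The dimple is back on the groove line, 0.2 mm off, so two turns are done. Now I'll push the rest arm.

Run:
```python
from h import *
Z2=.048;Ca=C+[-.001,.0005];rr=.150
P=lambda a,z=Z2:np.r_[Ca+rr*np.array([np.cos(a),np.sin(a)]),z]
a=np.radians(112)
arm.move_ptp(P(a,.16),[0,1,0,0]);arm.line_to(P(a),v=.15);arm.sleep(.1)
f0=np.array(arm.sense()["contact_force"]);log=[]
while a>np.radians(40):
    a-=np.radians(2.0);arm.line_to(P(a),v=.05)
    f=(np.array(arm.sense()["contact_force"])-f0)[:2];ft=f@[-np.sin(a),np.cos(a)]
    log.append((round(np.degrees(a)),round(float(ft),1)))
    if ft>11: break
print(log,f,arm.sense()["t"])
b=a+np.radians(8);arm.line_to(P(b),v=.05);arm.line_to(P(b,.16),v=.2)
print(wlook("w7.png"),arm.sense()["t"])
save(arm.get_image("scene"),"a7.png")
w=cv2.resize(cv2.imread("pics/w7.png"),(400,300));s=cv2.resize(cv2.imread("pics/a7.png")[140:260,190:350],(400,300),interpolation=2)
cv2.imwrite("pics/c7.png",np.hstack([w,s]))
```

```text
[(110, 0.2), (108, 0.4), (106, -0.0), (104, -0.3), (102, -0.4), (100, 0.6), (98, -0.5), (96, -0.1), (94, -1.3), (92, -0.5), (90, 0.4), (88, -0.6), (86, -0.5), (84, -0.1), (82, -0.3), (80, -0.1), (78, -0.8), (76, -0.5), (74, -0.2), (72, -0.7), (70, -0.1), (68, -0.7), (66, -0.4), (64, -0.1), (62, 0.2), (60, -0.1), (58, -0.7), (56, -0.7), (54, 8.9), (52, 28.0)] [-19.97803223  19.82812593] 52.9333
{'wrist': (np.float64(168.8), np.float64(32.5), 47)} 55.5083
```

View pics/c7.png

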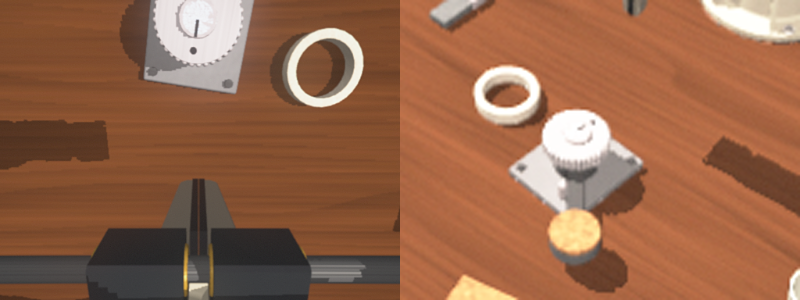

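The pad has swung round and the neck rests against the stop pin; the force rose sharply there. The dimple is still in line with the groove, and nothing else has moved.

```bash
python3 -c "
from workcell import arm
print(arm.job_done())"
```

```text
the job is handed in; nothing more can be done
None
```

I unscrewed the collar two full turns, with its dimple back on the groove line, then pushed the rest arm round to its stop and handed the job in at about 56 s of the 72 s allowed.

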